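# Make up the charging caddy for the polishing wheel

### The arm

A 7-joint arm with a two-finger parallel gripper is mounted at the origin on a cart in front of the work surface, level with it; the furniture and walls round the work are solid. World frame = base frame: x ahead of the robot, y to its left, z up, the work surface at z = 0. Lengths are in mm, angles in rad, forces in N, time in s.
With the tool pointing down it reaches from about 400 to 875 mm from the base axis. Payload 4.4 kg.
Tool frame: the origin (TCP) lies midway between the tips of the shut fingers; the grasp point (between the pads) lies ctrl.grip_depth behind it (ctrl.grip_depth is the distance from the TCP to the grasp point, in mm); z points along the fingers, y is the line along which they close (so a half turn about z gives the same grasp; the last joint's range is limited). The gripper opens to 85 mm and grips with 20 to 120 N. Pads are 22 mm wide; open, the fingers measure 114 mm over their backs; the gripper's body (76 mm by 85 mm) begins 54 mm behind the grasp point. The pads swing forward as they close: fully open they stand 13 mm farther back than shut.
Start: joints at [1.196, 0.628, 0.038, 1.517, -0.027, 0.996, -0.02], TCP at [197.573, -619.26, 231.313] pointing down, gripper open.
Joint ranges: [-3.06, 3.06], [-0.37, 2.12], [-1.25, 1.32], [0.18, 2.47], [-1.1, 4.24], [0.23, 1.98], [-2.94, 2.94]. Speed limits (rad/s): [2.57, 2.57, 3.14, 3.14, 3.14, 3.14, 3.14].

### API

Orientations are given as [roll, pitch, yaw] about the fixed x, y, z axes, in that order (R = Rz(yaw) Ry(pitch) Rx(roll)).
In Python, from cell import ctrl gives the robot as it stands.
- The arm moves only by the tool carry_out, never from a script. Its argument "deltas" is one flat list of numbers, 7 for each row, row after row: the turn, a rotation vector about the tool's x, y, z in degrees, then the shift along the tool's x, y, z in m, then the closure, from -1 (fully open) to 1 (shut). In form: [wx, wy, wz, dx, dy, dz, claw, wx, wy, wz, dx, dy, dz, claw, ...]. A call has 1 to 12 rows; each row shifts and turns the commanded pose from where the row before left it, along the tool's axes as they then stand; what a row does not reach is not made up. A row lasts 1/8 s, in which the tool goes at most 62.5 mm and 10.7 degrees, less where a joint would pass 70% of its speed; a pose out of reach is approached as far as the arm can. A call with a gripper value outside its range is refused whole. The fingers move at their own pace and stop on an object; the grip force is fixed at half the most. Time passes only in rows, so rows that do not move let the fingers close. It gives the time, the measured TCP pose, the force, the opening and the grip force at its end, in the units of the state.
- ctrl.read_state(): the state, without advancing time (a new reading comes with each control period).
- ctrl.get_image(name): name is "scene" or "top" or "wrist"; returns the picture (384x512x3 uint8, red, green, blue); there is no depth.
- ctrl.calibration(name): a dict with "mtx" (3x3 intrinsics, pixels), "R" (3x3) and "t" (3): a world point X has camera coordinates R X + t. Camera axes: x right, y down, z forward; pixel columns grow to the right and rows downward; lengths in mm; the calibration is good to about 2 mm. The wrist camera is an equidistant fisheye: a pixel r from the principal point sees the ray r / f radians off the axis. A picture is of the moment at which its call begins: read the wrist's pose just before it. calibration takes no time and is no camera call; for the wrist camera it gives the pose at the moment of the call.
- ctrl.finish_job(): hands the job in; it is judged then, once.
The state is a dict: "clock": time; "qpos": joint angles; "qd": joint speeds; "tau": joint torques, N m; "eef_pos": TCP position; "tool_rot": TCP orientation; "force": force on the tool from outside, world axes, zero at the start; "torque": the same for the moment, N m; "width": finger opening in mm; "gripper_force": force on a finger pad.
Only numpy, scipy, OpenCV 4.12 (cv2) and the standard library are available. Lean on these libraries where they do the work, as an engineer would, in place of code of your own. Each camera call takes 0.05 s, during which the arm holds its last target. There are 200 camera calls.

### The job

Make up the caddy for charging the polishing wheel: stand the black paste jar from the worktop in front of you, the small red-capped oil bottle and the blue-capped flask upright in the caddy, each down in the cup made for its size, and lay the paste brush across both saddles of the brush rest. The orange-capped glue bottle and the steel tweezers do not belong in the caddy: leave them where they are.

Things in the scene. Friction and masses are not known exactly. Their poses are not given: they have to be found in the camera images.
- paste_jar: black round jar of polishing paste with a brass knob on its fixed lid, 59 mm across, 40 mm tall with the knob (lid side from 26 to 36 mm up is the widest, 59 mm; body below it 56 mm), 0.16 kg; it stands on the open worktop in front of the wheel (a jar like it beside the other wheel, far left, is fixed and not meant); origin at the centre of its underside, z up
- oil_bottle: small white bottle with a blue band and a RED pointed cap, 28 mm across, 67 mm tall (straight body up to about 40 mm), 30 g; origin at the centre of its underside, z up
- flask: larger white bottle with a blue band and a flat BLUE screw cap, 44 mm across, 103 mm tall (straight body up to about 80 mm), 0.12 kg; origin at the centre of its underside, z up
- brush: flat paste brush with a pale wooden handle, lying on its flat side: 141 mm long along its y axis (bristles at -y), 6 mm thick, 11 mm wide where it is gripped (16 mm at most), 20 g; origin in the middle of its length on its underside, z up; its balance point and the best place to grip it across (fingers closing along its x) is 19 mm from the origin towards its +y
- jar_cup: widest of three black cups in the caddy, for the paste jar: bore 67 mm at its floor, 77 mm at the mouth; floor 5 mm, rim 16 mm above its origin (centre of underside, z up). The cups, 92 mm apart in one row in any order, stand on 86 mm square feet in an aluminium tray (156 x 296 mm, walls 14 mm high, low wire handles at the ends). All of the caddy is fixed
- flask_cup: middle-sized black cup in the caddy, for the flask: 53 mm bore at its floor flaring to 63 mm at the mouth; its floor is 5 mm and its rim 28 mm above its origin (centre of its underside); z up; fixed
- oil_cup: narrowest black cup in the caddy, for the oil bottle: 36 mm bore at its floor flaring to 47 mm at the mouth; its floor is 5 mm and its rim 24 mm above its origin (centre of its underside); z up; fixed
- brush_rest: brush rest in the caddy, parallel to the row of cups and 76 mm from it: grey plate with two black saddles 28 mm either side of its origin (centre of underside, z up) along y. The brush lies along y, either way round; seats 14 mm above the origin, 25 mm wide, horns 26 mm high; 48 mm clear between the saddles for fingers. A flask standing beside it is in the gripper's way: bring the flask last
- glue_bottle: look-alike, to be left alone: white bottle with a blue band and an ORANGE pointed cap, 30 mm across, 93 mm tall; origin at the centre of its underside, z up
- tweezers: look-alike of the brush, to be left alone: steel tweezers lying flat, 157 mm long along their y axis, 14 mm wide, 9 mm thick; origin at the centre of their underside
Things that resemble listed ones, but are neither listed nor needed, are in the scene too. Leave any green or yellow look-alike of the oil_bottle alone.

How it is judged (in metres and radians):
At the end, for the whole second after the job is handed in: Jar, flask and oil bottle stand upright (7 degrees) on the floor of their own cups, within 10 mm of centre; the brush lies flat on both saddles (14 mm across, 42 mm along, 17 degrees); glue bottle stands and tweezers lie within 30 mm of their start; all released and at rest (horizontal distance between paste_jar and jar_cup below 0.01 m and z of paste_jar in the frame of jar_cup between 0 and 0.01 m and angle between each of paste_jar, flask, oil_bottle's own z axis and vertical below 0.12 rad and linear speed of each of paste_jar, flask, oil_bottle, brush below 0.02 m/s and horizontal distance between flask and flask_cup below 0.01 m and z of flask in the frame of flask_cup between 0 and 0.01 m and horizontal distance between oil_bottle and oil_cup below 0.01 m and z of oil_bottle in the frame of oil_cup between 0 and 0.01 m and x of brush in the frame of brush_rest between -0.014 and 0.014 m and y of brush in the frame of brush_rest between -0.042 and 0.042 m and z of brush in the frame of brush_rest between 0.01 and 0.022 m and angle between the y axis of brush and the y axis of brush_rest, either way round below 0.3 rad and angle between each of brush, glue_bottle's own z axis and vertical below 0.15 rad and distance of each of glue_bottle, tweezers from where it was at the start of the episode below 0.03 m); the robot touches nothing.
It fails at once if the glue bottle is carried off or knocked over (distance of glue_bottle from where it was at the start of the episode above 0.05 m or angle between glue_bottle's own z axis and vertical above 0.5 rad).
It fails at once if the tweezers are carried off (distance of tweezers from where it was at the start of the episode above 0.05 m).
It fails at once if the oil bottle, the flask or the paste jar is tipped over (angle between any of oil_bottle, flask, paste_jar's own z axis and vertical above 0.8 rad).
It also fails if it takes over 99 s, if anything falls off the work surface, if the arm or the gripper's body presses on something with over 40 N, if the wrist force passes 120 N, or if a joint passes its speed limit or range.

## Working session

There is one attempt and no reset: what is moved stays moved. The work goes in short steps, Python scripts to look and compute and a tool call to move; the robot and the scene stay as the last step left them, time stands still between calls to the robot, and variables do not carry over. Pictures are saved under pics/ and viewed, at most 14 in all, crops included, and the job is handed in when it is done.

Besides the shell and the picture viewer there is one more tool, called as name(argument=value, ...) on one line, values as JSON. carry_out: Moves the arm, as the interface text tells. Its arguments: {"type":"object","properties":{"deltas":{"type":"array"}},"required":["deltas"]}

```bash
ls; mkdir -p pics; python3 - <<'E'
from cell import ctrl
import cv2,numpy as np
s=ctrl.read_state(); print({k:np.round(v,3) for k,v in s.items()}, ctrl.grip_depth)
for n in("scene","top","wrist"):
    c=ctrl.calibration(n); print(n,{k:np.round(v,3).tolist() for k,v in c.items()})
    im=ctrl.get_image(n); cv2.imwrite(f"pics/{n}0.png",cv2.resize(im[...,::-1],(800,600),interpolation=cv2.INTER_CUBIC)); cv2.imwrite(f"pics/{n}0_raw.png",im[...,::-1])
E
```

```text
pics
{'clock': np.float64(0.0), 'qpos': array([ 1.196,  0.629,  0.038,  1.518, -0.027,  0.996, -0.02 ]), 'qd': array([ 0.   , -0.002,  0.001, -0.001,  0.003,  0.   , -0.001]), 'tau': array([ 1.0000e-03, -5.6342e+01,  1.2260e+00, -1.9345e+01,  1.1000e-02,
        1.1000e-02, -0.0000e+00]), 'eef_pos': array([ 197.356, -618.649,  230.371]), 'tool_rot': array([-3.14 ,  0.   ,  0.309]), 'force': array([-0.635,  0.078, -0.388]), 'torque': array([-0.034, -0.04 , -0.024]), 'gripper_force': np.float64(0.0), 'width': np.float64(85.415)} 18.700000000000003
scene {'mtx': [[391.534, 0.0, 253.907], [0.0, 391.534, 189.916], [0.0, 0.0, 1.0]], 'R': [[-0.614, -0.789, 0.022], [-0.511, 0.375, -0.773], [0.602, -0.486, -0.633]], 't': [376.094, 297.987, 886.55]}
top {'mtx': [[402.928, 0.0, 257.884], [0.0, 402.928, 182.989], [0.0, 0.0, 1.0]], 'R': [[-0.029, -0.999, 0.026], [-0.996, 0.026, -0.088], [0.087, -0.028, -0.996]], 't': [40.469, 551.609, 1049.675]}
wrist {'mtx': [[297.319, 0.0, 256.492], [0.0, 297.319, 192.39], [0.0, 0.0, 1.0]], 'R': [[0.305, -0.952, -0.001], [-0.909, -0.291, 0.299], [-0.285, -0.09, -0.954]], 't': [-649.011, -39.556, 378.921]}
```

View pics/top0.png

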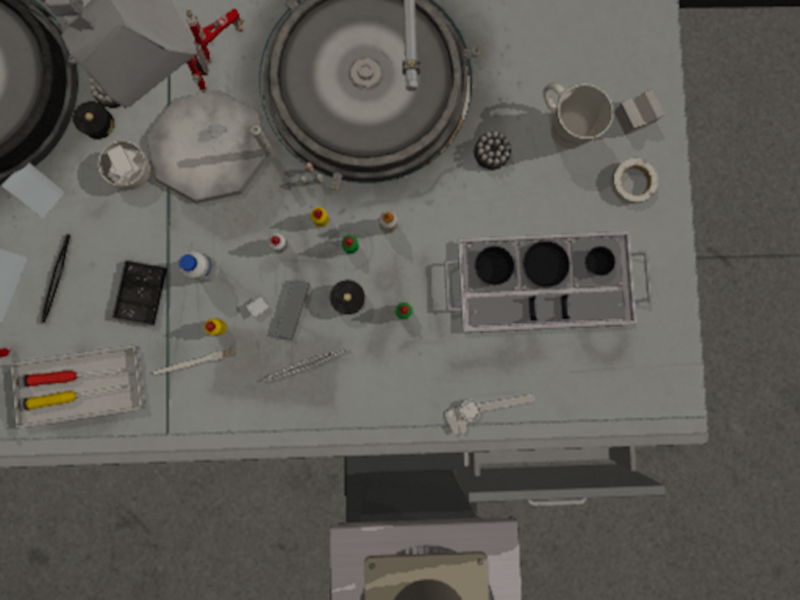

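View pics/scene0.png

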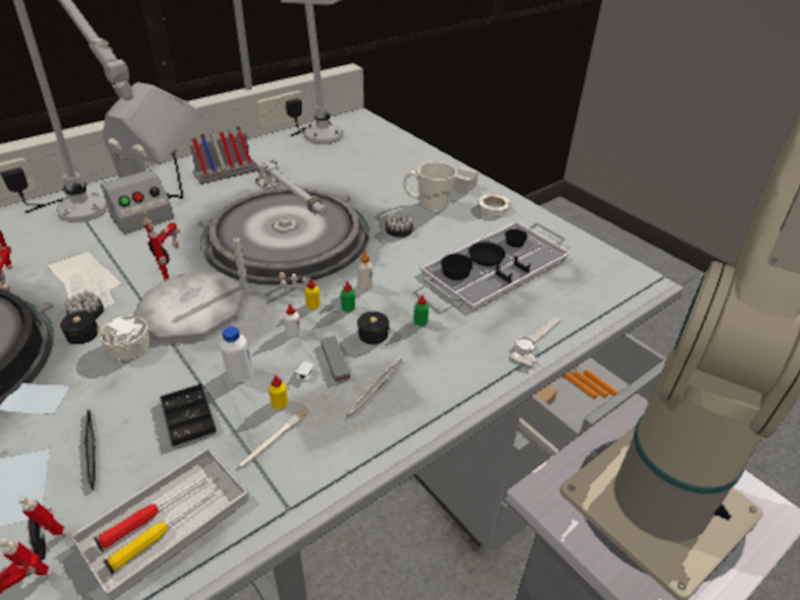

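```bash
python3 - <<'E'
import cv2,numpy as np
im=cv2.imread("pics/top0_raw.png"); 
r=lambda i,w,h:cv2.resize(i,(w,h),interpolation=cv2.INTER_CUBIC)
a=r(im[125:245,90:250],800,600); cv2.imwrite("pics/cropA.png",a)
b=r(im[115:275,265:425],600,600); cv2.imwrite("pics/cropB.png",r(im[140:220,270:425],775,400))
E
```

```text
(no output)
```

View pics/cropA.png

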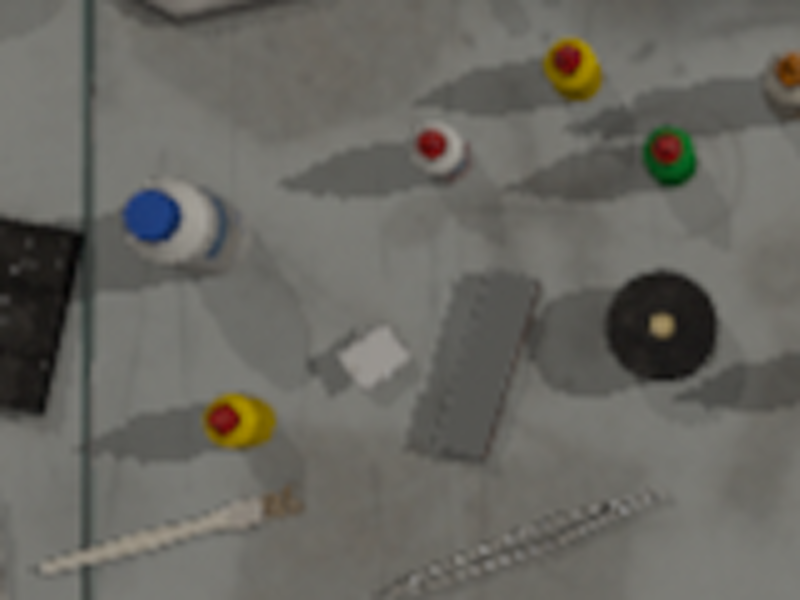

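View pics/cropB.png

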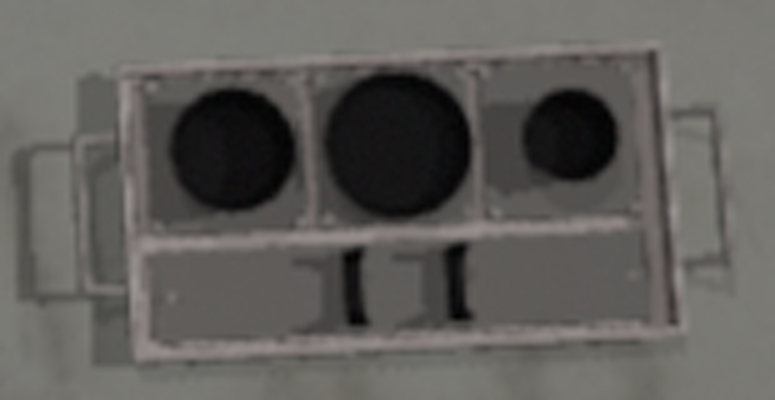

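```bash
cat > h.py <<'E'
import numpy as np,cv2
from cell import ctrl
def p2w(n,uv,z,cal=None):
    c=cal or ctrl.calibration(n); K,R,t=(np.array(c[k]) for k in("mtx","R","t"))
    x=np.array([(uv[0]-K[0,2])/K[0,0],(uv[1]-K[1,2])/K[1,1]])
    if n=="wrist":
        r=np.hypot(*x); d=np.r_[x/r*np.sin(r),np.cos(r)] if r>0 else np.array([0,0,1.])
    else: d=np.r_[x,1]
    o=-R.T@t; d=R.T@d
    return o+d*(z-o[2])/d[2]
E
python3 - <<'E'
from h import *
A=lambda u,v:((u+.5)/5-.5+90,(v+.5)/5-.5+125)
B=lambda u,v:((u+.5)/5-.5+270,(v+.5)/5-.5+140)
for n,p,z in [("oilcap",A(432,144),60),("flaskcap",A(153,216),102),("knob",A(662,325),39),("jarlid",A(662,326),35),("brush tail",A(42,568),4),("bristle",A(298,502),3),("tw0",A(375,600),5),("tw1",A(665,492),5),("glue",A(790,70),88),
("green",A(670,145),60),("yellowR",A(568,58),60),("yellowL",A(223,420),60),("green2",(258,198),60),
("flaskcup",B(233,150),31),("jarcup",B(399,145),19),("oilcup",B(570,135),27),("sadL",B(355,287),26),("sadR",B(459,283),26),("trayTL",B(125,70),14),("trayBR",B(680,325),14),("trayTR",B(655,50),14),("trayBL",B(140,355),14)]:
    w=p2w("top",p,z); print(n,w.round(1),"r",np.hypot(w[0],w[1]).round())
E
```

```text
oilcap [631.4 235.2  60. ] r 674.0
flaskcap [592.  364.6 102. ] r 695.0
knob [536.3 120.1  39. ] r 550.0
jarlid [536.1 120.4  35. ] r 549.0
brush tail [418.4 453.3   4. ] r 617.0
bristle [449.3 318.4   3. ] r 551.0
tw0 [396.3 277.5   5. ] r 484.0
tw1 [449.  122.5   5. ] r 465.0
glue [660.1  49.9  88. ] r 662.0
green [627.9 112.8  60. ] r 638.0
yellowR [674.8 164.6  60. ] r 695.0
yellowL [492.3 342.3  60. ] r 600.0
green2 [510.7  27.1  60. ] r 511.0
flaskcup [ 583.6 -130.9   31. ] r 598.0
jarcup [ 585.4 -223.1   19. ] r 627.0
oilcup [ 587.5 -313.8   27. ] r 666.0
sadL [ 509. -194.   26.] r 545.0
sadR [ 509.7 -249.9   26. ] r 568.0
trayTL [630.8 -76.9  14. ] r 635.0
trayBR [ 484.3 -372.4   14. ] r 611.0
trayTR [ 634.7 -367.8   14. ] r 734.0
trayBL [476.3 -79.3  14. ] r 483.0
```

The red-capped candidates in crop A are:
- **White with red cap**, crop (432,144): this is the oil bottle.
- **Yellow**, crop (568,58) and (223,420), and **green**, crop (668,150): look-alikes, leave alone.
- **Orange cap**, crop (790,70): the glue bottle, leave alone.

The other items:
- **Flask:** blue cap at (153,216).
- **Jar:** black with a brass knob at (662,325), on the open worktop.
- **Brush:** from (42,568) to its bristles at (298,502). The tweezers lie to its right.
- **Caddy (crop B):** flask cup (233,150), jar cup (399,145), oil cup (570,135), saddles (355,287) and (459,283).

I'll turn the tool first, then head over the caddy.

carry_out(deltas=[0,0,-10.5,0,0,0,-1,0,0,-10.5,0,0,0,-1,0,0,-10.5,0,0,0,-1,0,0,-10.5,0,0,0,-1,0,0,-10.5,0,0,0,-1,0,0,-10.5,0,0,0,-1,0,0,-10.5,0,0,0,-1,0,0,0,0.044,0.035,0,-1,0,0,0,0.044,0.035,0,-1,0,0,0,0.044,0.035,0,-1,0,0,0,0.044,0.035,0,-1,0,0,0,0.044,0.035,0,-1])

```text
clock: 1.65
eef_pos: [368.8, -394.2, 231.2]
tool_rot: [3.142, -0.0, 1.591]
force: [0.3, 0.0, -0.0]
width: 85.1
gripper_force: 0.0
```

carry_out(deltas=[0,0,0,0.043,0.035,0,-1,0,0,0,0.043,0.035,0,-1,0,0,0,0.043,0.035,0,-1,0,0,0,0.043,0.035,0,-1,0,0,0,0,0,0,-1,0,0,0,0,0,0,-1])

```text
clock: 2.4
eef_pos: [503.8, -221.2, 231.0]
tool_rot: [-3.14, 0.0, 1.592]
force: [-0.2, -0.1, -0.2]
width: 85.6
gripper_force: 0.0
```

```bash
cat >> h.py <<'E'
def shot(n,name):
    c=ctrl.calibration(n); im=ctrl.get_image(n)[...,::-1]
    cv2.imwrite(f"pics/{name}_raw.png",im); np.savez(f"pics/{name}.npz",**c)
    cv2.imwrite(f"pics/{name}.png",cv2.resize(im,(800,600),interpolation=cv2.INTER_CUBIC))
    s=ctrl.read_state(); print(s["clock"],np.round(s["eef_pos"],1),np.round(s["tool_rot"],3),np.round(s["qpos"],2))
def v2w(name,uv,z,n="wrist"):  # 800x600 view pixel -> world
    return p2w(n,((uv[0]+.5)*.64-.5,(uv[1]+.5)*.64-.5),z,dict(np.load(f"pics/{name}.npz")))
E
python3 -c "
from h import *
shot('wrist','w1')"
```

```text
2.45 [ 503.3 -222.   231. ] [-3.14e+00  1.00e-03  1.59e+00] [ 0.59  0.5  -0.34  1.79  0.21  0.88  0.17]
```

View pics/w1.png

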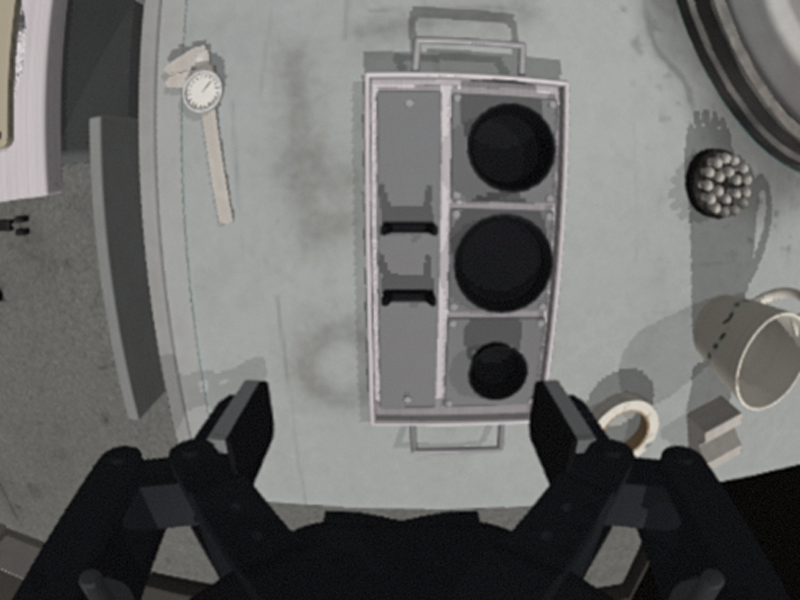

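The wrist view from above shows the flask cup at (511,147), jar cup at (503,263), oil cup at (497,371), and saddles at (409,227) and (409,297).

```bash
python3 -c "
from h import *
for n,p,z in [('fl',(511,147),31),('jar',(503,263),19),('oil',(497,371),27),('s1',(409,228),25),('s2',(409,298),25)]: print(n,v2w('w1',p,z).round(1))"
```

```text
fl [ 582.2 -131.6   31. ]
jar [ 584.  -222.7   19. ]
oil [ 585.7 -313.4   27. ]
s1 [ 508.5 -196.3   25. ]
s2 [ 510.  -251.6   25. ]
```

carry_out(deltas=[0,0,-3,0.057,0,0,-1,0,0,-3,0.057,0,0,-1,0,0,-3,0.057,0,0,-1,0,0,-3,0.057,0,0,-1,0,0,0,0.057,0,0,-1,0,0,0,0.057,0,0,-1,0,0,0,0.057,0,0,-1,0,0,0,0.057,0,0,-1,0,0,0,0.057,0,0,-1,0,0,0,0,0,0,-1,0,0,0,0,0,0,-1])

```text
clock: 3.82
eef_pos: [417.4, 281.2, 231.0]
tool_rot: [-3.141, 0.002, 1.799]
force: [0.4, -0.8, -0.1]
width: 85.7
gripper_force: 0.0
```

```bash
python3 -c "
from h import *
shot('wrist','w2')"
```

```text
3.875 [417.6 280.7 231. ] [-3.141e+00  2.000e-03  1.798e+00] [-0.33  0.45 -0.45  1.91  0.26  0.84 -0.69]
```

View pics/w2.png

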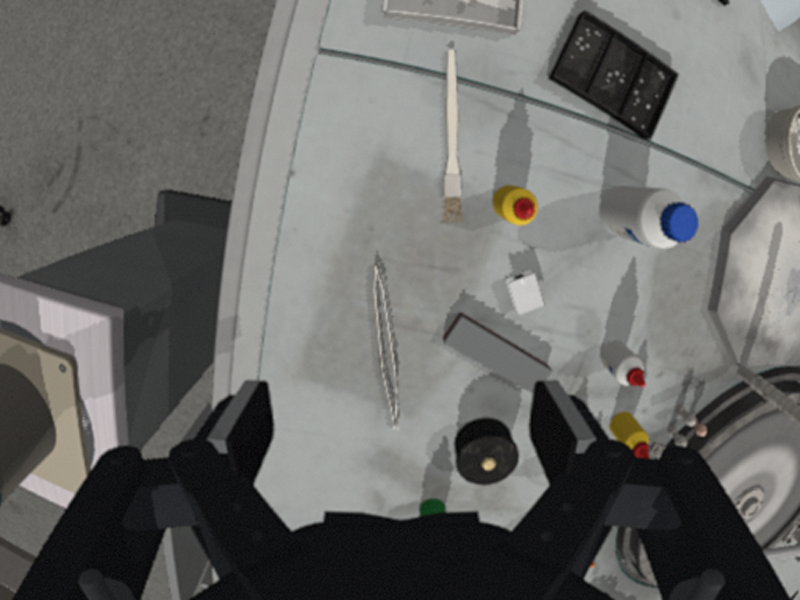

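In this wrist view the brush runs from its tail at (451,43) to its bristles at (453,222). The blue flask cap is at (680,222), the oil bottle's red cap at (637,377), and the jar knob at (489,464).

```bash
python3 -c "
from h import *
for n,p,z in [('tail',(451,43),4),('handle mid',(452,120),5),('bristle',(453,222),3),('flaskcap',(680,222),100),('oil',(637,377),60),('knob',(489,464),39)]: print(n,v2w('w2',p,z).round(1))"
```

```text
tail [415.9 457.2   4. ]
handle mid [430.9 395.6   5. ]
bristle [451.5 316.4   3. ]
flaskcap [588.6 368.4 100. ]
oil [627.7 239.6  60. ]
knob [535.8 120.7  39. ]
```

carry_out(deltas=[0,0,0,0.0295,0.0098,0.05,0.2,0,0,0,0.0295,0.0098,0.05,0.2,0,0,0,0.0295,0.0098,0.05,0.2,0,0,0,0.0295,0.0098,0.045,0.2,0,0,0,0,0,0,0.2,0,0,0,0,0,0,0.2])

```text
clock: 4.62
eef_pos: [429.4, 404.8, 36.7]
tool_rot: [3.141, 0.002, 1.798]
force: [-0.3, -0.4, 0.2]
width: 34.2
gripper_force: 0.0
```

```bash
python3 -c "
from h import *
shot('wrist','w3')"
```

```text
4.675 [429.7 405.2  37.6] [3.140e+00 1.000e-03 1.798e+00] [-0.62  0.83 -0.3   1.82  0.43  0.56 -0.97]
```

View pics/w3.png

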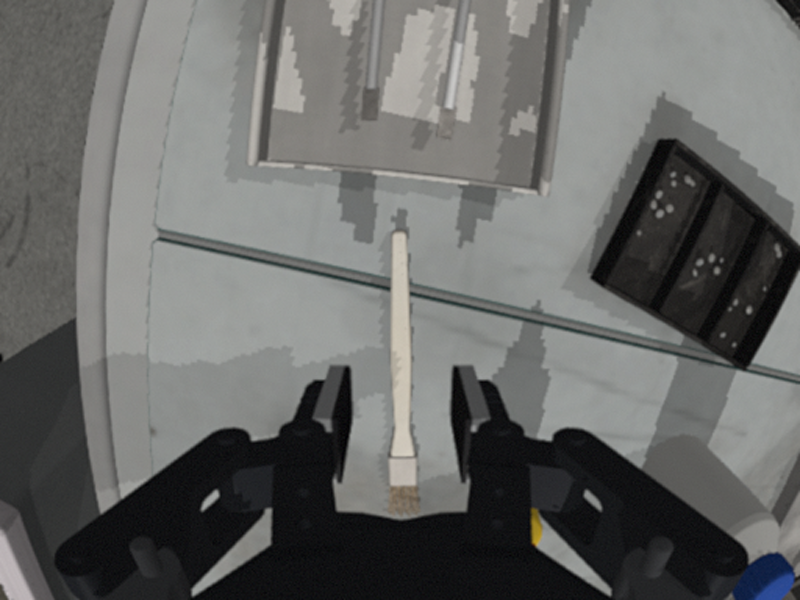

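The brush lies centred between the fingers, running from (400,233) to (403,512). I'll lower and grip.

carry_out(deltas=[0,0,0,0,0,0.02,0.2,0,0,0,0,0,0.0145,0.2,0,0,0,0,0,0,0.2,0,0,0,0,0,0,1,0,0,0,0,0,0,1,0,0,0,0,0,0,1,0,0,0,0,0,0,1])

```text
clock: 5.55
eef_pos: [428.2, 407.4, 2.3]
tool_rot: [3.141, -0.001, 1.801]
force: [-0.1, -0.0, 3.3]
width: 8.7
gripper_force: 59.0
```

carry_out(deltas=[0,0,4,0,0,-0.04,1,0,0,4,0,0,-0.06,1,0,0,4,0,0,-0.05,1,0,0,0,-0.03,0.003,0,1,0,0,0,-0.06,0.0065,0,1,0,0,0,-0.06,0.0065,0,1,0,0,0,-0.06,0.0065,0,1,0,0,0,-0.06,0.0065,0,1,0,0,0,-0.06,0.0065,0,1,0,0,0,-0.06,0.0065,0,1,0,0,0,-0.06,0.0065,0,1,0,0,0,0,0,0,1])

```text
clock: 7.05
eef_pos: [485.6, -48.4, 151.5]
tool_rot: [-3.141, 0.003, 1.581]
force: [-0.3, 1.3, -0.3]
width: 8.2
gripper_force: 58.7
```

carry_out(deltas=[0,0,-0.5,-0.058,0.007,0,1,0,0,0,-0.058,0.007,0,1,0,0,0,-0.058,0.007,0,1,0,0,0,0,0,0.05,1,0,0,0,0,0,0.05,1,0,0,0,0,0,0,1,0,0,0,0,0,0,1])

```text
clock: 7.92
eef_pos: [512.7, -214.4, 53.2]
tool_rot: [3.14, 0.0, 1.602]
force: [0.5, 0.4, -0.4]
width: 8.1
gripper_force: 58.8
```

```bash
python3 -c "
from h import *
shot('wrist','w4')"
```

```text
7.975 [ 513.2 -214.8   53.8] [3.138e+00 1.000e-03 1.601e+00] [ 0.55  0.77 -0.31  1.91  0.45  0.52 -0.04]
```

View pics/w4.png

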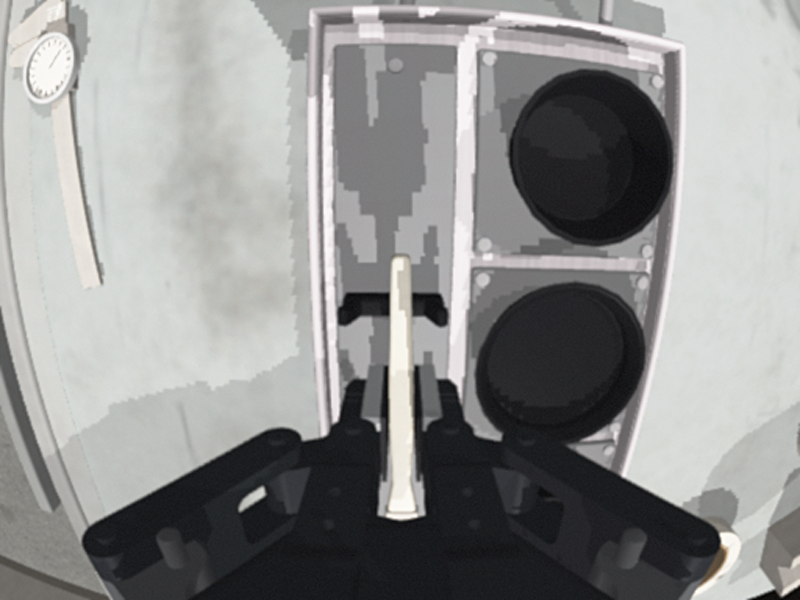

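carry_out(deltas=[0,0,0.5,-0.0083,-0.0035,0,1,0,0,0,0,0,0.015,1,0,0,0,0,0,0.014,1,0,0,0,0,0,0,1,0,0,0,0,0,0,1])

```text
clock: 8.6
eef_pos: [508.2, -223.3, 22.5]
tool_rot: [-3.141, -0.0, 1.592]
force: [0.1, 0.8, -0.4]
width: 8.5
gripper_force: 58.8
```

carry_out(deltas=[0,0,0,0,0,0.002,1,0,0,0,0,0,0.002,1,0,0,0,0,0,0,1])

```text
clock: 8.98
eef_pos: [508.5, -223.7, 19.2]
tool_rot: [3.141, 0.0, 1.592]
force: [-0.2, 0.3, 3.0]
width: 8.3
gripper_force: 59.2
```

carry_out(deltas=[0,0,0,0,0,0,0.5,0,0,0,0,0,0,0.5,0,0,0,0,0,-0.02,0.5,0,0,0,0,0,-0.06,0.5,0,0,0,0.04,0,-0.04,0.3,0,0,0,0.06,0.015,0,0.1,0,0,0,0.06,0.015,0,-0.1,0,0,0,0.06,0.015,0,-0.2,0,0,0,0.06,0.015,0,-0.2,0,0,0,0.06,0.015,0,-0.2])

```text
clock: 10.22
eef_pos: [576.4, 119.6, 138.8]
tool_rot: [3.141, 0.0, 1.591]
force: [1.5, -0.8, 0.5]
width: 51.5
gripper_force: 0.0
```

carry_out(deltas=[0,0,0,0.03,0.015,-0.04,-0.2,0,0,0,0.02,0.015,-0.04,-0.2,0,0,0,0,0,0,-0.2,0,0,0,0,0,0,-0.2])

```text
clock: 10.72
eef_pos: [604.3, 167.5, 218.0]
tool_rot: [-3.14, 0.001, 1.591]
force: [-0.4, 0.3, 0.1]
width: 51.5
gripper_force: 0.0
```

```bash
python3 -c "
from h import *
shot('wrist','w5')"
```

```text
10.775 [604.  166.9 217.5] [-3.139e+00  2.000e-03  1.591e+00] [-0.08  0.63 -0.39  1.59  0.27  0.97 -0.54]
```

View pics/w5.png

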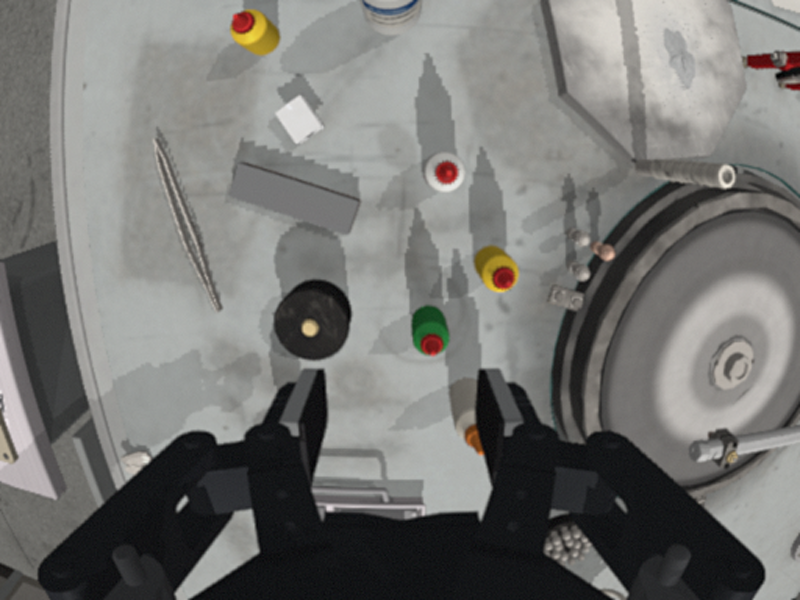

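The white bottle with the red cap is at (446,173), seen from almost directly above. It is clear of the yellow one at (497,270) and the green one at (430,330). The jar knob is at (310,328).

```bash
python3 -c "
from h import *
for n,p,z in [('oilcap',(447,173),62),('oilbody',(445,173),40),('knob',(310,328),39),('lid',(313,319),33),('flask band low',(390,10),20)]: print(n,v2w('w5',p,z).round(1))"
```

```text
oilcap [631.4 236.1  62. ]
oilbody [632.1 235.4  40. ]
knob [536.2 120.1  39. ]
lid [537.7 125.1  33. ]
flask band low [591.5 357.1  20. ]
```

carry_out(deltas=[0,0,0,0.034,0.0145,0.04,-0.2,0,0,0,0.034,0.0145,0.04,-0.2,0,0,0,0,0,0.04,-0.2,0,0,0,0,0,0.02,-0.2,0,0,0,0,0,0,-0.2,0,0,0,0,0,0,-0.2])

```text
clock: 11.52
eef_pos: [633.7, 236.6, 80.3]
tool_rot: [3.139, -0.001, 1.59]
force: [-0.4, -0.0, 0.2]
width: 51.2
gripper_force: 0.0
```

carry_out(deltas=[0,0,0,-0.001,-0.002,0.02,-0.2,0,0,0,0,0,0.025,-0.2,0,0,0,0,0,0.014,-0.2,0,0,0,0,0,0,-0.2,0,0,0,0,0,0,1,0,0,0,0,0,0,1,0,0,0,0,0,0,1,0,0,0,0,0,0,1])

```text
clock: 12.52
eef_pos: [631.8, 236.5, 21.4]
tool_rot: [3.139, -0.001, 1.591]
force: [0.3, -0.4, 7.3]
width: 25.6
gripper_force: 59.3
```

carry_out(deltas=[0,0,0,0,0,-0.03,1,0,0,0,0,0,-0.06,1,0,0,0,0,0,-0.06,1,0,0,0,-0.03,-0.003,0,1,0,0,0,-0.06,-0.006,0,1,0,0,0,-0.06,-0.006,0,1,0,0,0,-0.06,-0.006,0,1,0,0,0,-0.06,-0.006,0,1,0,0,0,-0.06,-0.006,0,1,0,0,0,-0.06,-0.006,0,1,0,0,0,-0.06,-0.006,0,1,0,0,0,-0.06,-0.006,0,1])

```text
clock: 14.02
eef_pos: [589.9, -276.9, 170.1]
tool_rot: [3.141, 0.0, 1.592]
force: [1.1, -0.2, -0.7]
width: 25.5
gripper_force: 59.3
```

carry_out(deltas=[0,0,0,-0.03,-0.003,0,1,0,0,0,0,0,0,1,0,0,0,0,0,0,1])

```text
clock: 14.4
eef_pos: [588.1, -303.4, 169.8]
tool_rot: [3.141, -0.001, 1.593]
force: [0.8, 0.6, -0.1]
width: 25.1
gripper_force: 59.3
```

carry_out(deltas=[0,0,0,-0.0095,-0.0017,0.035,1,0,0,0,0,0,0.05,1,0,0,0,0,0,0.03,1,0,0,0,0,0,0,1,0,0,0,0,0,0,1])

```text
clock: 15.02
eef_pos: [588.0, -313.5, 56.4]
tool_rot: [3.139, 0.0, 1.593]
force: [0.4, -0.7, 0.4]
width: 25.6
gripper_force: 59.3
```

```bash
python3 -c "
from h import *
shot('wrist','w6')"
```

```text
15.075 [ 588.2 -314.    56.8] [3.138e+00 1.000e-03 1.593e+00] [ 0.65  0.88 -0.35  1.59  0.4   0.74  0.14]
```

View pics/w6.png

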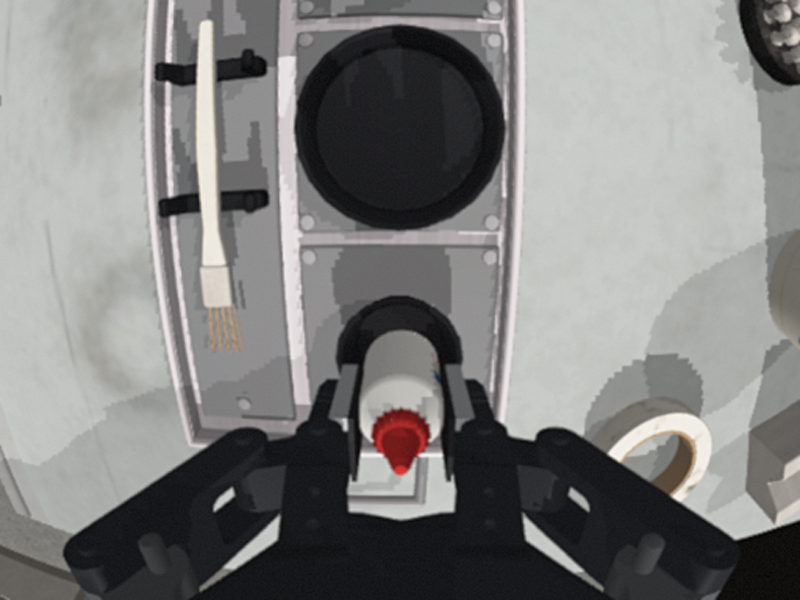

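The brush lies across both saddles, and the oil bottle sits centred over its cup at (400,350). I'll lower it.

carry_out(deltas=[0,0,0,0.001,-0.001,0.012,1,0,0,0,0,0,0.01,1,0,0,0,0,0,0.003,1,0,0,0,0,0,0,1,0,0,0,0,0,0,1])

```text
clock: 15.7
eef_pos: [585.5, -313.7, 29.8]
tool_rot: [3.141, 0.0, 1.592]
force: [-0.4, -0.3, -0.6]
width: 25.7
gripper_force: 59.2
```

carry_out(deltas=[0,0,0,0,0,0.001,1,0,0,0,0,0,0,1])

```text
clock: 15.95
eef_pos: [585.6, -313.7, 29.4]
tool_rot: [3.141, 0.0, 1.592]
force: [-1.3, 0.5, 4.7]
width: 25.5
gripper_force: 59.7
```

carry_out(deltas=[0,0,0,0,0,0,0.1,0,0,0,0,0,0,0.0,0,0,0,0,0,-0.02,0.0,0,0,0,0,0,-0.06,0.0,0,0,0,0,0,-0.06,-0.5,0,0,0,0.06,-0.005,0,-1,0,0,0,0.06,-0.005,0,-1,0,0,0,0.06,-0.005,0,-1,0,0,0,0.06,-0.005,0,-1,0,0,0,0.06,-0.005,0,-1,0,0,0,0.06,-0.005,0,-1,0,0,0,0,0,0,-1])

```text
clock: 17.45
eef_pos: [547.6, 53.2, 170.7]
tool_rot: [3.139, -0.004, 1.602]
force: [-0.0, -1.1, -0.3]
width: 85.6
gripper_force: 0.0
```

carry_out(deltas=[0,0,0,0.034,-0.005,0.03,-1,0,0,0,0.033,-0.005,0.03,-1,0,0,0,0,0,0.05,-1,0,0,0,0,0,0,-1,0,0,0,0,0,0,-1])

```text
clock: 18.08
eef_pos: [537.8, 111.8, 60.4]
tool_rot: [3.14, 0.0, 1.59]
force: [0.4, 0.8, -0.0]
width: 85.5
gripper_force: 0.0
```

carry_out(deltas=[0,0,0,0.0085,-0.0015,0,-1,0,0,0,0,0,0.03,-1,0,0,0,0,0,0.018,-1,0,0,0,0,0,0,-1,0,0,0,0,0,0,-1])

```text
clock: 18.7
eef_pos: [535.4, 121.2, 11.5]
tool_rot: [3.141, -0.0, 1.592]
force: [0.7, 0.0, 0.4]
width: 85.7
gripper_force: 0.0
```

carry_out(deltas=[0,0,0,0,0,0,1,0,0,0,0,0,0,1,0,0,0,0,0,0,1,0,0,0,0,0,0,1,0,0,0,0,0,0,1])

```text
clock: 19.32
eef_pos: [535.4, 121.1, 12.2]
tool_rot: [3.14, -0.0, 1.591]
force: [-1.0, -0.3, 8.6]
width: 55.0
gripper_force: 62.2
```

carry_out(deltas=[0,0,0,0,0,-0.02,1,0,0,0,0,0,-0.05,1,0,0,0,0,0,-0.05,1,0,0,0,-0.03,0.003,0,1,0,0,0,-0.058,0.007,0,1,0,0,0,-0.058,0.007,0,1,0,0,0,-0.058,0.007,0,1,0,0,0,-0.058,0.007,0,1,0,0,0,-0.058,0.007,0,1,0,0,0,-0.024,0.004,0,1,0,0,0,0,0,0,1,0,0,0,0,0,0,1])

```text
clock: 20.82
eef_pos: [583.7, -220.3, 130.7]
tool_rot: [-3.141, -0.002, 1.593]
force: [0.3, 1.0, -2.3]
width: 54.8
gripper_force: 64.4
```

carry_out(deltas=[0,0,0,-0.0017,0.001,0.03,1,0,0,0,0,0,0.045,1,0,0,0,0,0,0.01,1,0,0,0,0,0,0,1,0,0,0,0,0,0,1])

```text
clock: 21.45
eef_pos: [586.5, -223.5, 47.6]
tool_rot: [3.139, 0.001, 1.592]
force: [0.1, -0.7, -1.2]
width: 55.2
gripper_force: 64.5
```

```bash
python3 -c "
from h import *
shot('wrist','w7')"
```

```text
21.5 [ 586.4 -223.8   47.6] [3.139e+00 1.000e-03 1.592e+00] [ 0.53  0.85 -0.35  1.71  0.44  0.65 -0.05]
```

View pics/w7.png

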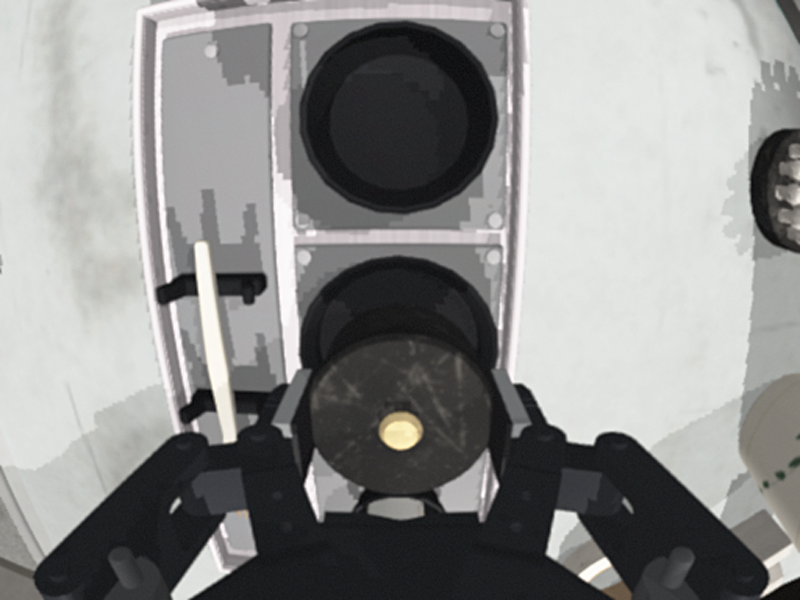

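The jar is level and lined up over its cup. I'll lower it.

carry_out(deltas=[0,0,0,0.0013,-0.0015,0.01,1,0,0,0,0,0,0.01,1,0,0,0,0,0,0.005,1,0,0,0,0,0,0,1,0,0,0,0,0,0,1])

```text
clock: 22.12
eef_pos: [583.5, -222.5, 20.6]
tool_rot: [-3.142, -0.0, 1.592]
force: [-0.6, -0.0, -1.9]
width: 55.2
gripper_force: 64.5
```

carry_out(deltas=[0,0,0,0,0,0.0015,1,0,0,0,0,0,0,1])

```text
clock: 22.38
eef_pos: [583.6, -222.6, 20.2]
tool_rot: [3.141, 0.0, 1.592]
force: [-1.1, 0.6, 6.3]
width: 55.3
gripper_force: 65.2
```

carry_out(deltas=[0,0,0,0,0,0,-0.6,0,0,0,0,0,0,-0.6,0,0,0,0,0,-0.03,-0.6,0,0,0,0,0,-0.06,-0.6,0,0,0,0,0,-0.06,-0.6,0,0,0,0.057,0.002,-0.02,-0.6,0,0,0,0.057,0.002,-0.02,-0.6,0,0,0,0.057,0.002,0,-0.6,0,0,0,0.057,0.002,0,-0.6,0,0,0,0.057,0.002,0,-0.6,0,0,0,0.057,0.002,0,-0.6,0,0,0,0.057,0.002,0,-0.6])

```text
clock: 23.88
eef_pos: [589.2, 178.4, 209.3]
tool_rot: [3.141, 0.0, 1.591]
force: [1.5, -0.1, 0.7]
width: 68.5
gripper_force: 0.0
```

carry_out(deltas=[0,0,0,0.057,0.002,0,-0.6,0,0,0,0.057,0.002,0,-0.6,0,0,0,0,0,0,-0.6,0,0,0,0,0,0,-0.6])

```text
clock: 24.38
eef_pos: [590.7, 290.3, 208.8]
tool_rot: [-3.141, 0.001, 1.592]
force: [0.3, -1.7, -0.3]
width: 68.3
gripper_force: 0.0
```

```bash
python3 -c "
from h import *
shot('wrist','w8')"
```

```text
24.425 [591.1 289.1 208.9] [-3.141e+00  2.000e-03  1.590e+00] [-0.25  0.69 -0.43  1.51  0.32  1.01 -0.75]
```

View pics/w8.png

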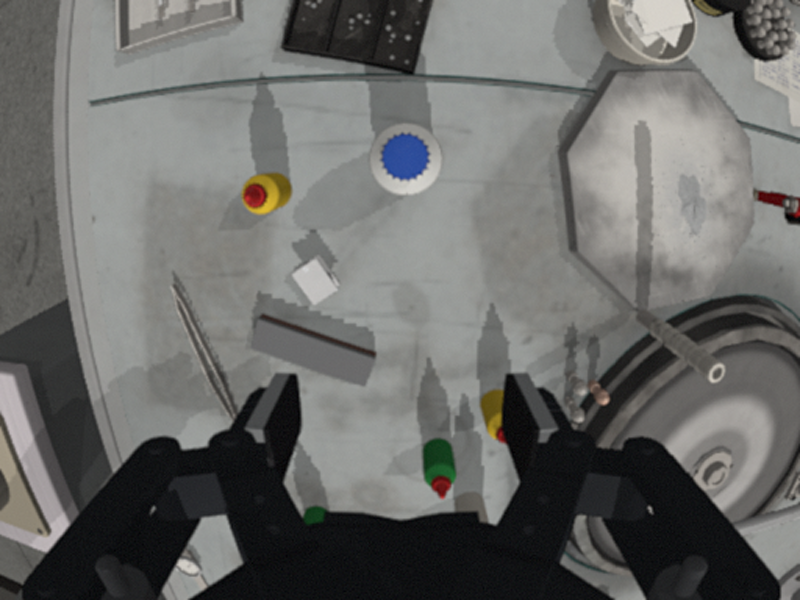

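The flask, blue cap at (406,157), is seen from almost directly above.

```bash
python3 -c "
from h import *
print(v2w('w8',(406,157),102).round(1),v2w('w8',(406,159),80).round(1))"
```

```text
[591.1 368.2 102. ] [591.4 367.1  80. ]
```

carry_out(deltas=[0,0,0,0.039,0.001,0.02,-0.6,0,0,0,0.039,0.001,0.02,-0.6,0,0,0,0,0,0.03,-0.6,0,0,0,0,0,0,-0.6,0,0,0,0,0,0,-0.6])

```text
clock: 25.05
eef_pos: [592.6, 367.1, 140.3]
tool_rot: [3.14, 0.0, 1.589]
force: [-0.3, -0.2, 0.3]
width: 68.5
gripper_force: 0.0
```

carry_out(deltas=[0,0,0,0,-0.001,0.03,-0.6,0,0,0,0,0,0.045,-0.6,0,0,0,0,0,0.027,-0.6,0,0,0,0,0,0,-0.6,0,0,0,0,0,0,1,0,0,0,0,0,0,1,0,0,0,0,0,0,1,0,0,0,0,0,0,1,0,0,0,0,0,0,1])

```text
clock: 26.18
eef_pos: [592.2, 369.8, 40.3]
tool_rot: [3.137, -0.002, 1.591]
force: [0.8, -0.6, 6.7]
width: 42.6
gripper_force: 61.5
```

carry_out(deltas=[0,0,0,0,0,-0.03,1,0,0,0,0,0,-0.05,1,0,0,0,0,0,-0.06,1,0,0,0,-0.03,-0.001,0,1,0,0,0,-0.058,-0.0023,0,1,0,0,0,-0.058,-0.0023,0,1,0,0,0,-0.058,-0.0023,0,1,0,0,0,-0.058,-0.0023,0,1,0,0,0,-0.058,-0.0023,0,1,0,0,0,-0.058,-0.0023,0,1,0,0,0,-0.058,-0.0023,0,1,0,0,0,-0.04,-0.002,0,1])

```text
clock: 27.68
eef_pos: [580.6, -111.3, 178.0]
tool_rot: [3.141, 0.002, 1.588]
force: [-0.7, 0.4, -1.5]
width: 42.3
gripper_force: 61.0
```

carry_out(deltas=[0,0,0,-0.022,-0.001,0,1,0,0,0,0,0,0,1,0,0,0,0,0,0,1,0,0,0,0,0,0,1])

```text
clock: 28.18
eef_pos: [580.8, -126.9, 177.5]
tool_rot: [3.141, -0.001, 1.595]
force: [0.8, 0.7, -1.7]
width: 41.9
gripper_force: 61.0
```

carry_out(deltas=[0,0,0,-0.002,0.002,0.04,1,0,0,0,0,0,0.04,1,0,0,0,0,0,0.015,1,0,0,0,0,0,0,1,0,0,0,0,0,0,1])

```text
clock: 28.8
eef_pos: [583.8, -131.1, 83.8]
tool_rot: [3.139, 0.0, 1.592]
force: [0.6, 0.4, -1.4]
width: 42.5
gripper_force: 61.0
```

```bash
python3 -c "
from h import *
shot('wrist','w9')"
```

```text
28.85 [ 583.8 -131.3   83.9] [3.139 0.    1.592] [ 0.42  0.77 -0.39  1.78  0.44  0.67 -0.2 ]
```

View pics/w9.png

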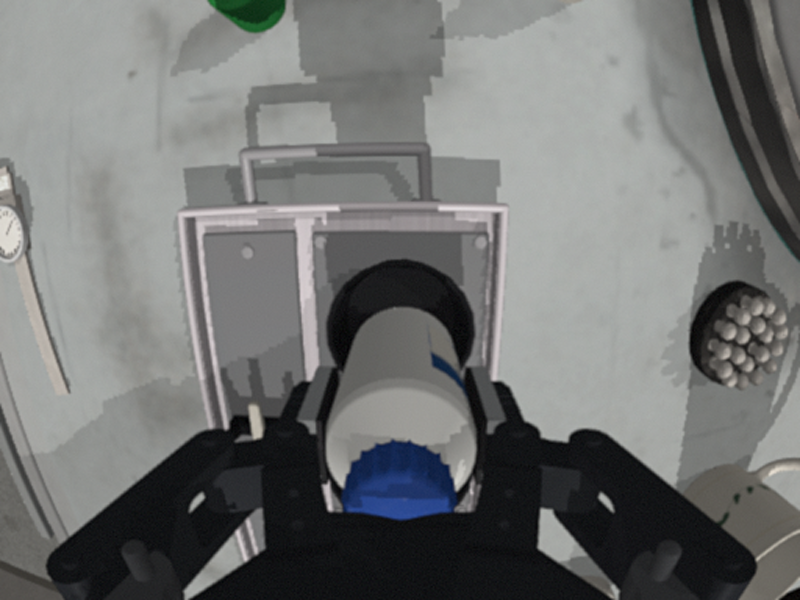

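The flask is upright and lined up with its cup. I'll lower it.

carry_out(deltas=[0,0,0,0.0012,-0.0005,0.012,1,0,0,0,0,0,0.012,1,0,0,0,0,0,0.01,1,0,0,0,0,0,0,1,0,0,0,0,0,0,1])

```text
clock: 29.48
eef_pos: [582.0, -130.5, 48.2]
tool_rot: [-3.141, 0.0, 1.592]
force: [0.1, 0.7, 3.0]
width: 42.2
gripper_force: 61.1
```

carry_out(deltas=[0,0,0,0,0,0.0015,1,0,0,0,0,0,0,1])

```text
clock: 29.72
eef_pos: [582.0, -130.5, 48.1]
tool_rot: [3.141, 0.001, 1.591]
force: [-3.5, -0.7, 13.3]
width: 42.2
gripper_force: 62.3
```

Contact with the floor of the cup. I'll back off 1 mm, release, rise straight up and move clear to look.

carry_out(deltas=[0,0,0,0,0,-0.001,1,0,0,0,0,0,0,-0.6,0,0,0,0,0,0,-0.6,0,0,0,0,0,-0.03,-0.6,0,0,0,0,0,-0.06,-0.6,0,0,0,0,0,-0.06,-0.6,0,0,0,0,0,-0.04,-0.6,0,0,0,-0.03,-0.03,0,-0.6,0,0,0,-0.04,-0.04,0,-0.6,0,0,0,-0.04,-0.04,0,-0.6,0,0,0,0,0,0,-0.6,0,0,0,0,0,0,-0.6])

```text
clock: 31.22
eef_pos: [474.7, -242.2, 237.8]
tool_rot: [3.141, -0.001, 1.591]
force: [0.2, -0.2, 0.7]
width: 68.4
gripper_force: 0.0
```

```bash
python3 -c "
from h import *
shot('wrist','w10')
im=ctrl.get_image('scene')[...,::-1]; t=ctrl.get_image('top')[...,::-1]
r=lambda i:cv2.resize(i,(400,300),interpolation=cv2.INTER_CUBIC)
cv2.imwrite('pics/m.png',np.vstack([np.hstack([r(cv2.imread('pics/w10_raw.png')),r(im)]),np.hstack([r(t),r(t[125:245,90:250])])]))"
```

```text
31.275 [ 475.3 -241.5  237.9] [ 3.140e+00 -1.000e-03  1.593e+00] [ 0.77  0.49 -0.51  1.83  0.3   0.9   0.14]
```

View pics/m.png

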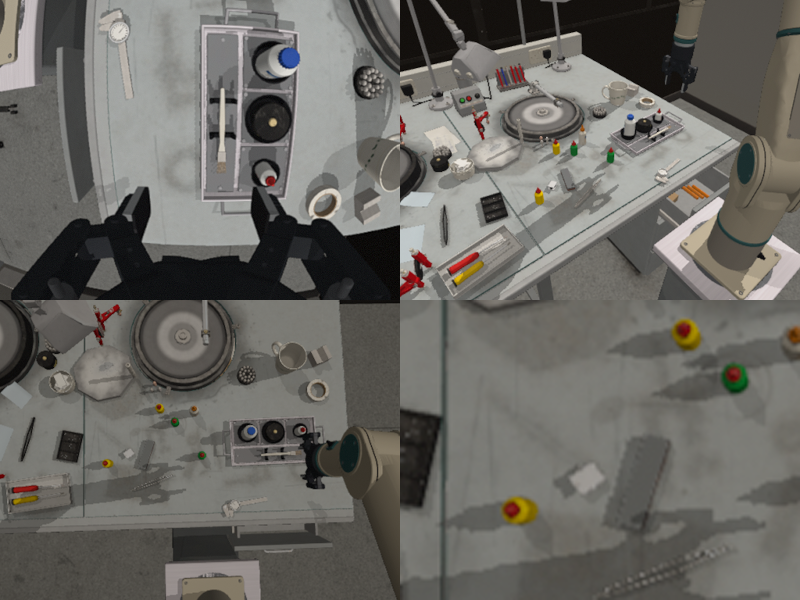

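All three containers stand in their cups and the brush lies across both saddles. The glue bottle and tweezers haven't moved. I'll do a last numeric check, then hand in.

```bash
python3 -c "
from h import *
ok=1
for n,p,z,c in [('oil',(541,362),70,(586.6,-313.6)),('jar',(546,244),47,(584.7,-222.9)),('flask',(576,115),110,(583,-131.2))]:
    w=v2w('w10',p,z); d=w[:2]-c; print(n,d.round(1)); ok&=np.hypot(*d)<9
s=ctrl.read_state(); print(s['clock'])
if ok: print(ctrl.finish_job())"
```

```text
oil [-4.5  4.3]
jar [-1.7 -0.1]
flask [-6.5 -0.8]
31.375
the job is handed in; nothing more can be done
None
```

The job is handed in at 31 s: the jar, oil bottle and flask stand in their cups (last camera check put them about 2, 6 and 7 mm off centre, limit 10 mm), the brush lies across both saddles, and the glue bottle and tweezers were left where they were; the hand-in returned no verdict.

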